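# Light a bearing with the twist-switch torch

### The arm

A 6-joint arm with a two-finger parallel gripper is mounted at the origin on a cart in front of the work surface, level with it; the furniture and walls round the work are solid. World frame = base frame: x ahead of the robot, y to its left, z up, the work surface at z = 0. Lengths are in m, angles in degrees, forces in N, time in s.
With the tool pointing down it reaches from about 0.4 to 0.825 m from the base axis. Payload 7 kg.
Tool frame: the origin (TCP) lies between the finger pads; the fingertips stand ctrl.tip_extent ahead of it and the grasp point (between the pads) lies 2 mm behind it (ctrl.tip_extent is the distance from the TCP to the fingertips, in m); z points along the fingers, y is the direction in which the jaws open and shut (so a half turn about z gives the same grasp; the last joint's range is limited). The gripper opens to 88 mm and grips with 3 to 60 N. Pads are 19 mm wide; open, the fingers measure 130 mm over their backs; the gripper's body (78 mm by 193 mm) begins 47 mm behind the grasp point.
Start: joints at [-56.144, 20.546, 0.682, 0, -70.136, -16.507], TCP at [0.201, -0.644, 0.206] pointing down, gripper open.
Joint ranges: [-176.03, 176.03], [-82.01, 121.73], [-58.28, 71.71], [-173.87, 95.51], [-174.79, -0.11], [-173.66, 173.66]. Speed limits (degrees/s): [136.94, 136.94, 172.46, 180, 180, 180].

### API

Orientations are given as [roll, pitch, yaw] about the fixed x, y, z axes, in that order (R = Rz(yaw) Ry(pitch) Rx(roll)).
In Python, from plant import ctrl gives the robot as it stands.
- The arm moves only by the shell command python3 -m handwheel 'ROWS' [OPENING]. ROWS is JSON, a list of rows, each a list of 6 numbers: the shift along the tool's x, y, z in m, then the turn, a rotation vector about the tool's x, y, z in rad. In form: [[dx, dy, dz, ax, ay, az], ...]. A call has 1 to 8 rows; each row is the pose to reach, as a shift and turn from the pose commanded when the call began, along the tool's axes at that moment; what a row does not reach only later rows make up. A row lasts 1/8 s, in which the tool goes at most 62.5 mm and 10.7 degrees, less where a joint would pass 70% of its speed; a pose out of reach is approached as far as the arm can. A call with a gripper value outside its range is refused whole. OPENING is the closure, from -1 (fully open) to 1 (shut), so that 0 is half open, set as the call begins (- or left out, the last holds). The fingers move at their own pace and stop on an object; the grip force is fixed at half the most. Time passes only in rows, so rows that repeat a pose let the fingers close. It gives the time, the measured TCP pose, the force and the opening at its end, in the units of the state.
- ctrl.get_obs(): the state, without advancing time (a new reading comes with each control period).
- ctrl.snapshot(name): name is "scene" or "side" or "wrist"; returns a dict with "img" (480x640x3 uint8, blue, green, red), "fx", "fy", "cx", "cy" (pixels), "R" (3x3) and "t" (3): a world point X has camera coordinates R X + t. Camera axes: x right, y down, z forward; pixel columns grow to the right and rows downward; lengths in m; the calibration is good to about 2 mm. A picture is of the moment at which its call begins. There is no depth.
- ctrl.close_job(): hands the job in, once; it reports no verdict.
The state is a dict: "clock": time; "joint_pos": joint angles; "qvel": joint speeds; "tau": joint torques, N m; "tool_pos": TCP position; "orientation": TCP orientation; "force": force on the tool from outside, world axes, zero at the start; "moment": the same for the moment, N m; "opening": finger opening in m.
Only numpy, scipy, OpenCV 4.12 (cv2) and the standard library are available. Lean on these libraries where they do the work, as an engineer would, in place of code of your own. Each camera call takes 0.05 s, during which the arm holds its last target.

### The job

The yellow inspection torch stands lens-down in its charging stand. Switch it on while it stands there by twisting its black tail cap clockwise (seen from above) to the stop, then draw it up out of the stand and tip it so that it slants about halfway between upright and level, lens end low, pointing at the middle of the ball bearing on the worktop with the lens about 10 cm from it. Finish holding it still like that in the air; do not let go, and leave the bearing and the other parts where they lie.

Things in the scene. Friction and masses are not known exactly. Their poses are not given: they have to be found in the camera images.
- torch_mid (a point): Half-way point (on the axis, 72 mm above the lens face) of the yellow torch, 144 mm long, about 0.16 kg, loose. Its z axis runs along the torch from lens to tail cap and points up while it stands in the stand; the beam goes along -z. From the lens: square yellow head 34 x 34 mm (sides along x and y) up to 46 mm, black taper to 57 mm, round barrel 23 mm thick to 116 mm, black tail cap 29 mm thick from 116 to 144 mm.
- torch_lens (a point): Centre of the torch's lens face, the end away from the tail cap; axes as those of torch_mid. The beam starts here and goes along -z. About 14 mm above the worktop while the torch is seated.
- cap_mid (a point): Centre of the black tail cap (a ribbed cylinder 29 mm thick, 28 mm high, at the upper end of the standing torch), on the torch's axis, 130 mm from the lens face and 14 mm below the top. It can be gripped at any heading, for twisting as well as for lifting the torch; it turns about the torch's axis and cannot come off.
- tailcap (a joint): Turn of the tail cap on the torch, rad: 0 = fully off, 1.2 = stop, fully on. Grows when the cap turns clockwise seen from the cap end (from above). It starts somewhere from 0 to 0.2, stays where it is left, and takes about 0.05 N m to turn; the square head keeps the torch from turning in the stand. White lines on cap and barrel show the turn (in line at 0).
- stand: Fixed charging stand; origin under its centre on the worktop. Black foot 100 x 84 x 8 mm (x, y, z) carrying a grey 60 x 60 mm block whose top is 56 mm above the worktop. The square upright pocket in the block is 36.5 mm wide and 42 mm deep, so its floor is 14 mm above the worktop; the torch must rise 42 mm to be clear of it.
- stand_mouth (a point): Centre of the pocket's mouth, 56 mm above the worktop; z up.
- bearing_mid (a point): Centre of the ball bearing, a steel ring with a brown inner band lying flat on the worktop, 47 mm across, 14 mm high; 7 mm above the worktop. Loose; the torch shall point here.
- seal_ring: Black shaft seal ring lying flat near the bearing, 58 mm across, 9 mm high; leave alone. Origin under its centre.
- coupler: Steel air coupler with a red ring, 29 x 83 x 28 mm, long along its y, lying near the bearing; leave alone. Origin under its centre.
- igniter: Igniter plug with a white ceramic neck, 22 x 66 x 20 mm, long along its y, lying near the stand; leave alone. Origin under its centre.
- bushing: Light grey stepped bushing, 40 mm across, 26 mm high, behind the bearing; leave alone. Origin under its centre.
- torch: The same torch, its origin at the centre of the lens face; axes as those of torch_mid.
Not all that is in view belongs to the job. What is shaped like the torch but blue is not meant. Of the things that look like the part that bears bearing_mid, the smaller one is meant.

How it is judged:
By the outcome, as a careful person would: the job done as asked, in the order asked, and still so for the second after the job is handed in, while the arm keeps its last pose, push and grip.
It also fails if it takes over 42 s, if anything falls off the work surface, if the arm or the gripper's body presses on something with over 40 N, if the wrist force passes 120 N, or if a joint passes its speed limit or range.

## Working session

There is one attempt and no reset: what is moved stays moved. The work goes in short steps, Python scripts to look and compute and a shell command to move; the robot and the scene stay as the last step left them, time stands still between calls to the robot, and variables do not carry over. Pictures are saved under pics/ and viewed, and the job is handed in when it is done.

```bash
ls; mkdir -p pics
python3 - <<'E'
from plant import ctrl
import cv2
o=ctrl.get_obs(); print(o, ctrl.tip_extent)
for n in ["scene","side","wrist"]:
    s=ctrl.snapshot(n); cv2.imwrite(f"pics/{n}0.png",s["img"]); print(n,s["fx"],s["cx"],s["cy"],s["R"],s["t"])
E
```

```text
pics
{'clock': 0.0, 'joint_pos': array([-5.61440508e+01,  2.05900274e+01,  6.33164566e-01, -2.20969551e-02,
       -7.01362326e+01, -1.65070264e+01]), 'qvel': array([-0.05377998, -0.0055676 ,  0.02840602, -0.02346501,  0.01033294,
        0.00071376]), 'tau': array([-1.89130878e-03, -5.82725251e+01,  2.93052614e+01,  6.99729592e+00,
        6.85297549e-03, -1.68699376e-04]), 'tool_pos': array([ 0.20109925, -0.64378428,  0.20552777]), 'orientation': array([ 1.79904839e+02, -6.53787790e-03, -1.62658597e+02]), 'force': array([ 0.38137249, -0.00461058, -0.47791067]), 'moment': array([-0.02862075,  0.02208312,  0.01148057]), 'opening': 0.0873932789430512} 0.017
scene 492.56554096240217 318.0923269868782 238.29364444872832 [[ 0.72654704 -0.68664199  0.02553777]
 [-0.34821579 -0.39998425 -0.84779618]
 [ 0.59234716  0.60707115 -0.52970696]] [-0.45626824  0.28234998  0.6159587 ]
side 468.60978541877324 316.9211936760722 235.70687169229467 [[-0.97489744 -0.22253055  0.00742515]
 [-0.12983177  0.54106325 -0.83089968]
 [ 0.18088309 -0.81100599 -0.55637271]] [0.5662679  0.17080309 0.9206661 ]
wrist 403.78238616568945 319.97555062436436 239.3791128893971 [[-2.98532437e-01  9.54399374e-01  4.66958550e-04]
 [ 9.10919760e-01  2.84786119e-01  2.98533177e-01]
 [ 2.84786894e-01  8.95471987e-02 -9.54399143e-01]] [ 0.67403457 -0.03706549  0.39059115]
```

View pics/scene0.png

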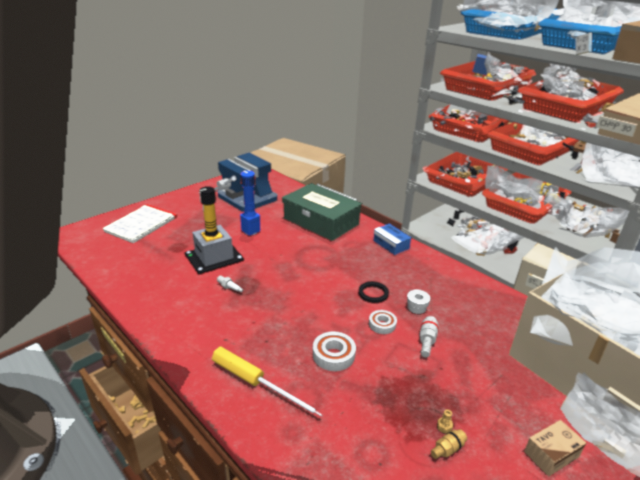

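View pics/side0.png

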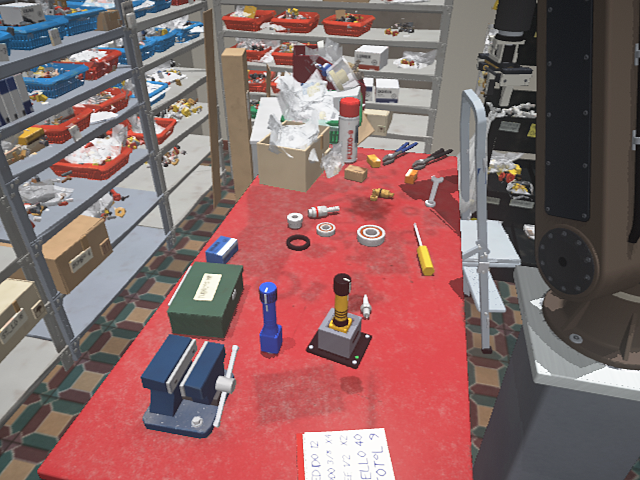

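View pics/wrist0.png

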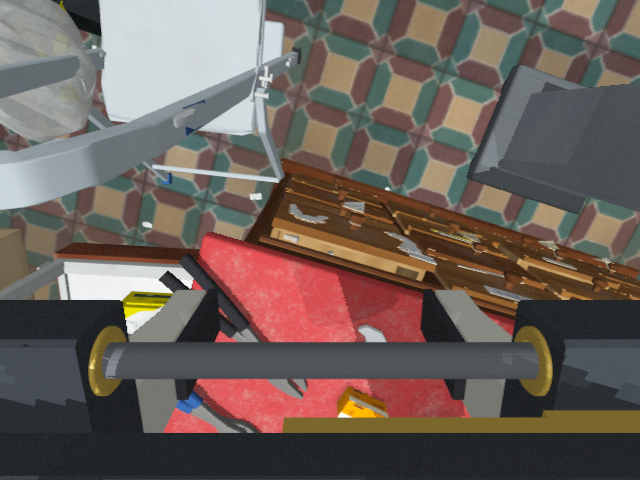

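The scene view has the yellow torch at about (210,225) and the small bearing at (382,321). The side view has them at (342,310) and (326,229). I'll enlarge both.

Run:
```python
import cv2,numpy as np
a=cv2.imread("pics/scene0.png");b=cv2.imread("pics/side0.png")
def c(im,x,y,w,h,k): return cv2.resize(im[y:y+h,x:x+w],None,fx=k,fy=k,interpolation=cv2.INTER_CUBIC)
cv2.imwrite("pics/z1.png",np.hstack([c(a,175,175,80,100,5),c(b,300,265,80,100,5)]))
cv2.imwrite("pics/z2.png",np.hstack([c(a,350,270,100,100,4),c(b,275,190,100,100,4)]))
```

```text
(no output)
```

View pics/z1.png

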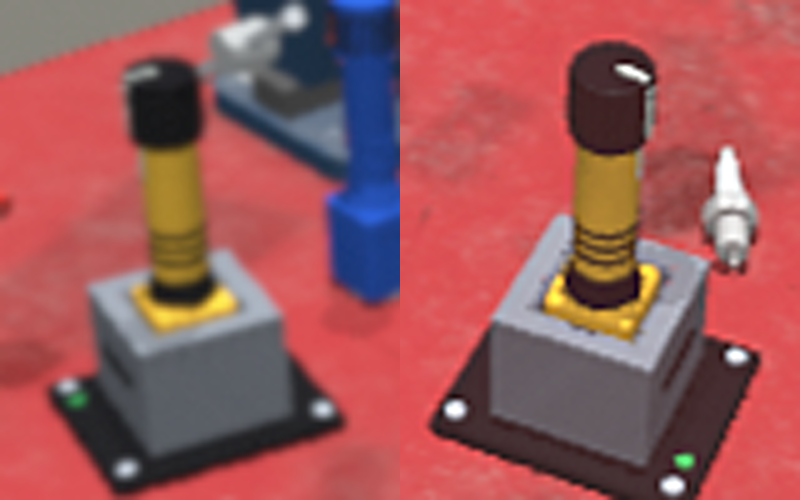

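View pics/z2.png

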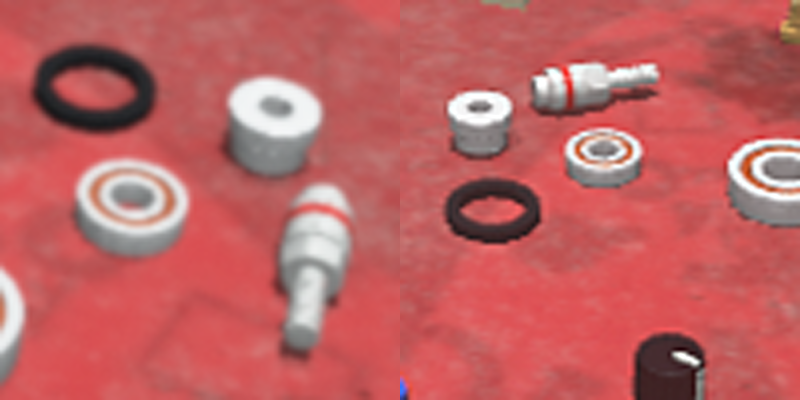

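```bash
cat > h.py <<'E'
import numpy as np,cv2
from plant import ctrl
from scipy.optimize import least_squares
def P(s): 
    K=np.array([[s["fx"],0,s["cx"]],[0,s["fy"],s["cy"]],[0,0,1]]); return K@np.c_[np.array(s["R"]),np.array(s["t"])]
def proj(s,X):
    p=P(s)@np.r_[X,1]; return p[:2]/p[2]
def plane(s,uv,z):
    d=np.linalg.inv(np.array([[s["fx"],0,s["cx"]],[0,s["fy"],s["cy"]],[0,0,1]]))@np.r_[uv,1]
    R=np.array(s["R"]);o=-R.T@s["t"];d=R.T@d
    return o+d*(z-o[2])/d[2]
def tri(obs):
    f=lambda X:np.concatenate([proj(s,X)-uv for s,uv in obs])
    r=least_squares(f,[.6,0,.1]); return r.x,r.fun
E
python3 - <<'E'
from h import *
np.set_printoptions(precision=4,suppress=True)
a=ctrl.snapshot("scene");b=ctrl.snapshot("side")
za=lambda x,y:np.array([175+(x+.5)/5-.5,175+(y+.5)/5-.5])
zb=lambda x,y:np.array([300+(x-400+.5)/5-.5,265+(y+.5)/5-.5])
print("cap",tri([(a,za(165,104)),(b,zb(609,99))]))
print("cap a/b z.144",plane(a,za(165,104),.144),plane(b,zb(609,99),.144))
A=[plane(a,za(*p),.056) for p in [(90,287),(225,250),(282,318),(150,358)]]
B=[plane(b,zb(*p),.056) for p in [(493,318),(562,215),(708,263),(648,370)]]
print(np.array(A),np.mean(A,0));print(np.array(B),np.mean(B,0))
ya=lambda x,y:np.array([350+(x+.5)/4-.5,270+(y+.5)/4-.5])
yb=lambda x,y:np.array([275+(x-400+.5)/4-.5,190+(y+.5)/4-.5])
print("bear",tri([(a,ya(132,199)),(b,yb(604,152))]),plane(a,ya(132,199),.014),plane(b,yb(604,152),.014))
E
```

```text
cap (array([0.499 , 0.1756, 0.1427]), array([ 0.4001, -0.2884,  0.3431,  0.2678]))
cap a/b z.144 [0.4965 0.1728 0.144 ] [0.4994 0.1766 0.144 ]
[[0.4735 0.2067 0.056 ]
 [0.5307 0.1961 0.056 ]
 [0.5178 0.1369 0.056 ]
 [0.463  0.146  0.056 ]] [0.4962 0.1714 0.056 ]
[[0.5335 0.1991 0.056 ]
 [0.5203 0.1415 0.056 ]
 [0.4638 0.1543 0.056 ]
 [0.4763 0.2111 0.056 ]] [0.4985 0.1765 0.056 ]
bear (array([ 0.6013, -0.1906,  0.0112]), array([ 0.187 , -0.1709,  0.2598,  0.2617])) [ 0.5981 -0.1926  0.014 ] [ 0.6013 -0.1873  0.014 ]
```

```bash
cat >> h.py <<'E'
from scipy.spatial.transform import Rotation as Ro
np.set_printoptions(precision=4,suppress=True)
def pose():
    o=ctrl.get_obs(); return np.array(o["tool_pos"]),Ro.from_euler("xyz",o["orientation"],degrees=True),o
def row(pos,rot,p0=None,R0=None):
    p,R,o=pose(); p=p if p0 is None else p0; R=R if R0 is None else R0
    return np.r_[R.inv().apply(np.array(pos)-p),(R.inv()*rot).as_rotvec()]
def down(yaw): return Ro.from_euler("xyz",[180,0,yaw],degrees=True)
E
python3 - <<'E'
from h import *
a=ctrl.snapshot("scene");b=ctrl.snapshot("side")
print("blue base",plane(a,(250,233),0),plane(b,(270,352),0))
print("box corner",plane(b,(285,188),0), plane(b,(255,178),0),plane(b,(320,165),0))
print(row((.45,-.35,.28),down(-110)))
print(row((.498,.1745,.25),down(-20)))
E
```

```text
blue base [0.6109 0.2037 0.    ] [0.6174 0.223  0.    ]
box corner [ 0.7662 -0.3908  0.    ] [ 0.8729 -0.4313  0.    ] [ 0.7004 -0.5682  0.    ]
[-0.3252  0.2066 -0.0737  0.0004  0.0001 -0.9189]
[-0.5274  0.693  -0.0435  0.0002  0.0004 -2.4897]
```

```bash
python3 -m handwheel '[[0,0,-0.03,0,0,0],[-0.05,0.04,-0.06,0,0,-0.18],[-0.1,0.07,-0.075,0,0,-0.36],[-0.15,0.1,-0.075,0,0,-0.54],[-0.2,0.13,-0.075,0,0,-0.72],[-0.25,0.16,-0.075,0,0,-0.9],[-0.3,0.19,-0.075,0,0,-1.08],[-0.33,0.21,-0.075,0,0,-1.2]]' -1
python3 - <<'E'
from h import *
p,R,o=pose();print(o["joint_pos"],o["clock"])
print(row((.56,-.14,.30),down(-60)))
E
```

```text
clock: 1.35
tool_pos: [0.4551, -0.3434, 0.2817]
orientation: [-180.0, -0.0, -93.5]
force: [0.8, 0.1, 0.2]
opening: 0.0874
[-17.3815   8.352   -5.9089  -0.0073 -75.7082  13.8586] 1.35
[-0.2094 -0.0922 -0.0183 -0.0005 -0.0002 -0.5851]
```

```bash
python3 -m handwheel '[[-0.05,-0.02,-0.005,0,0,-0.15],[-0.1,-0.04,-0.01,0,0,-0.3],[-0.15,-0.07,-0.015,0,0,-0.45],[-0.2,-0.09,-0.02,0,0,-0.58],[-0.21,-0.09,-0.02,0,0,-0.58]]' -1
python3 - <<'E'
from h import *
p,R,o=pose();print(p,o["joint_pos"],o["clock"])
s=ctrl.snapshot("wrist");cv2.imwrite("pics/w1.png",s["img"])
print(proj(s,(.6,-.19,.014)))
print(row((.498,.1745,.25),down(0)))
E
```

```text
clock: 1.98
tool_pos: [0.559, -0.1393, 0.3014]
orientation: [-180.0, 0.0, -60.4]
force: [-1.2, -0.6, 0.5]
opening: 0.0876
[ 0.559  -0.1393  0.3014] [  5.4429   8.5303  -3.1859  -0.0112 -78.2688  24.1578] 1.975
[310.919  129.1379]
[-0.3031 -0.102   0.0515 -0.0003  0.0002 -1.0566]
```

View pics/w1.png

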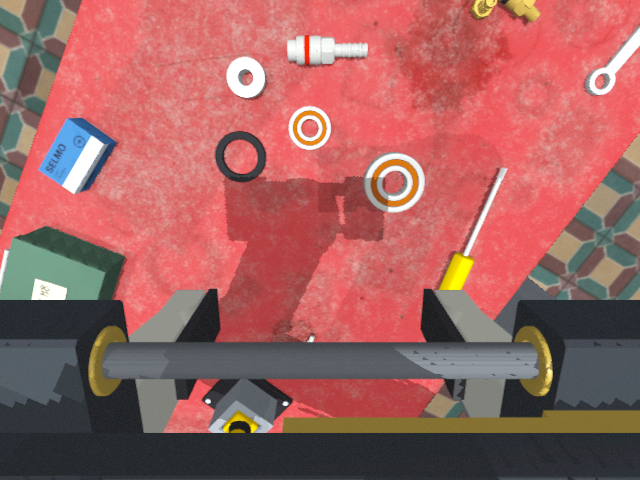

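The wrist view shows the small bearing at (310,128), and the estimate projects to (311,129), so they agree within about 1 mm. Next is the move to above the torch.

```bash
python3 -m handwheel '[[-0.05,-0.02,0.0,0,0,-0.18],[-0.1,-0.035,0.0,0,0,-0.36],[-0.15,-0.05,0.0,0,0,-0.54],[-0.2,-0.07,0.0,0,0,-0.72],[-0.25,-0.085,0.0,0,0,-0.9],[-0.29,-0.1,0.02,0,0,-1.06],[-0.303,-0.102,0.04,0,0,-1.06],[-0.303,-0.102,0.05,0,0,-1.06]]' -1
python3 - <<'E'
from h import *
p,R,o=pose();print(p,o["joint_pos"],o["clock"])
s=ctrl.snapshot("wrist");cv2.imwrite("pics/w2.png",s["img"])
a=ctrl.snapshot("scene");cv2.imwrite("pics/s2.png",a["img"])
b=ctrl.snapshot("side");cv2.imwrite("pics/d2.png",b["img"])
print(proj(s,(.498,.1745,.158)))
E
```

```text
clock: 3.02
tool_pos: [0.4975, 0.1717, 0.2504]
orientation: [180.0, 0.1, 0.1]
force: [0.5, 0.4, 0.2]
opening: 0.0876
[0.4975 0.1717 0.2504] [ 40.4093   4.9464 -13.8723  -0.0093 -71.2606  49.6503] 3.025
[316.2673 234.0146]
```

View pics/w2.png

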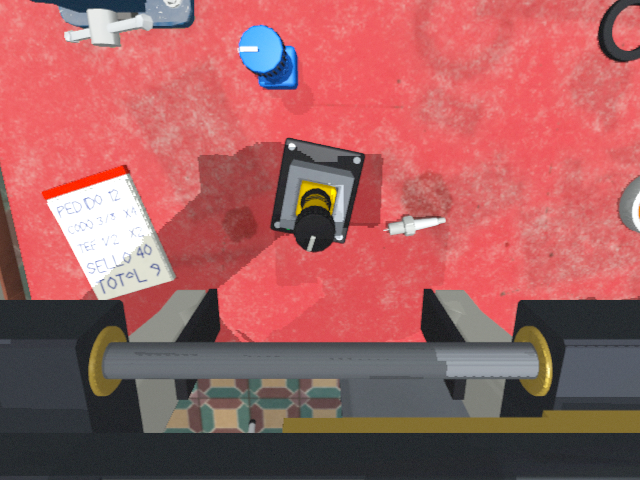

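View pics/d2.png

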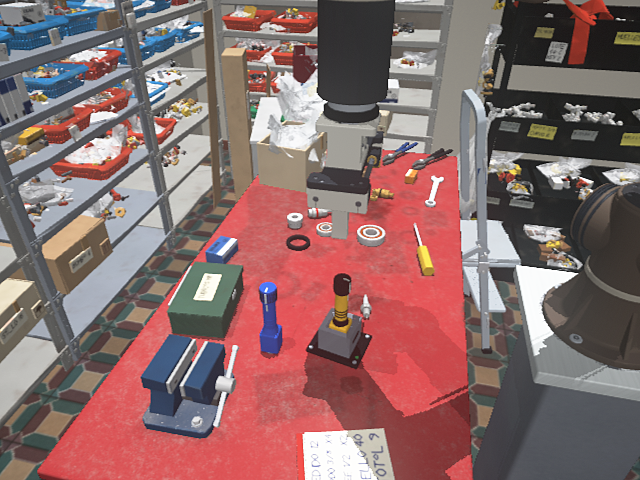

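View pics/s2.png

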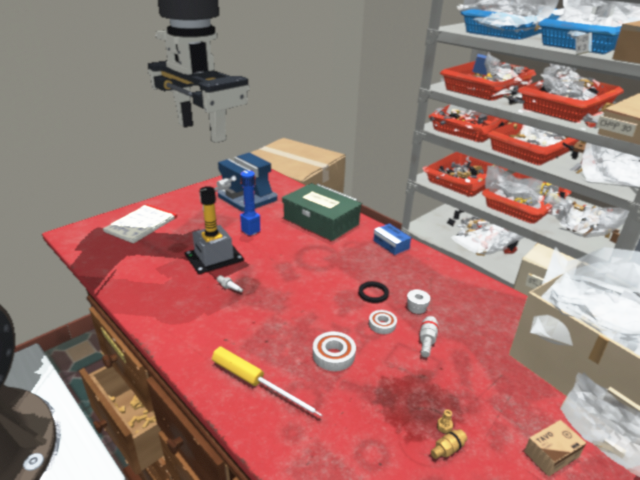

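Run:
```python
import cv2
a=cv2.imread("pics/w2.png"); cv2.imwrite("pics/w2z.png",cv2.resize(a[130:270,250:390],None,fx=4,fy=4,interpolation=cv2.INTER_CUBIC))
```

```text
(no output)
```

View pics/w2z.png

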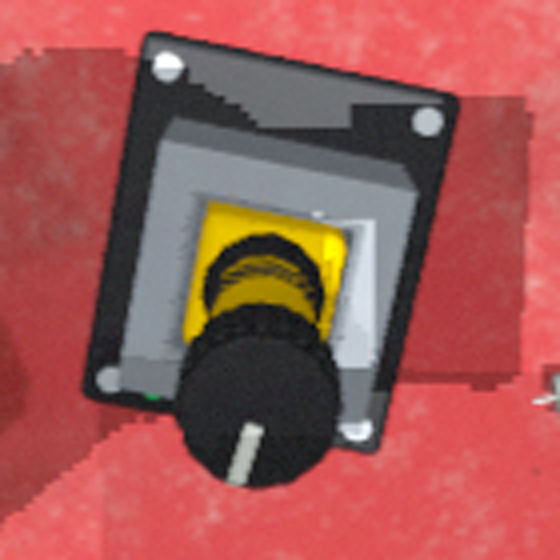

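Run:
```python
from h import *
s=ctrl.snapshot("wrist")
print(plane(s,(314.4,231.4),.158))
for y in (0,): print(row((.498,.1745,.146),down(y)))
print(P(s) is not None, s["t"], -np.array(s["R"]).T@s["t"])
c=np.array([plane(s,(250+x/4-.4,130+y/4-.4),.056) for x,y in [(120,357),(162,140),(418,187),(370,370)]]);print(c,c.mean(0))
```

```text
[0.5005 0.175  0.158 ]
[-0.0007 -0.0034  0.1061  0.     -0.0007 -0.0004]
True [0.1709 0.4257 0.5816] [0.5787 0.1715 0.4294]
[[0.4836 0.2095 0.056 ]
 [0.5347 0.1984 0.056 ]
 [0.524  0.1395 0.056 ]
 [0.4803 0.1499 0.056 ]] [0.5057 0.1743 0.056 ]
```

```bash
python3 -m handwheel '[[0.0015,-0.0033,0.03,0,-0.001,0],[0.0015,-0.0033,0.06,0,-0.001,0],[0.0015,-0.0033,0.09,0,-0.001,0],[0.0015,-0.0033,0.108,0,-0.001,0],[0.0015,-0.0033,0.108,0,-0.001,0],[0.0015,-0.0033,0.108,0,-0.001,0]]' -1
python3 - <<'E'
from h import *
p,R,o=pose();print(p,o["orientation"],o["force"],o["moment"],o["clock"])
b=ctrl.snapshot("side");a=ctrl.snapshot("scene")
cv2.imwrite("pics/g1.png",np.hstack([cv2.resize(b["img"][200:380,270:430],None,fx=2.5,fy=2.5),cv2.resize(a["img"][110:290,130:290],None,fx=2.5,fy=2.5)]))
E
```

```text
clock: 3.98
tool_pos: [0.5006, 0.1754, 0.1448]
orientation: [-180.0, -0.0, 0.0]
force: [0.1, 0.2, 0.1]
opening: 0.0878
[0.5006 0.1754 0.1448] [-179.9539   -0.0384    0.0355] [0.0639 0.1976 0.0609] [ 0.0025  0.1495 -0.0269] 3.975
```

View pics/g1.png

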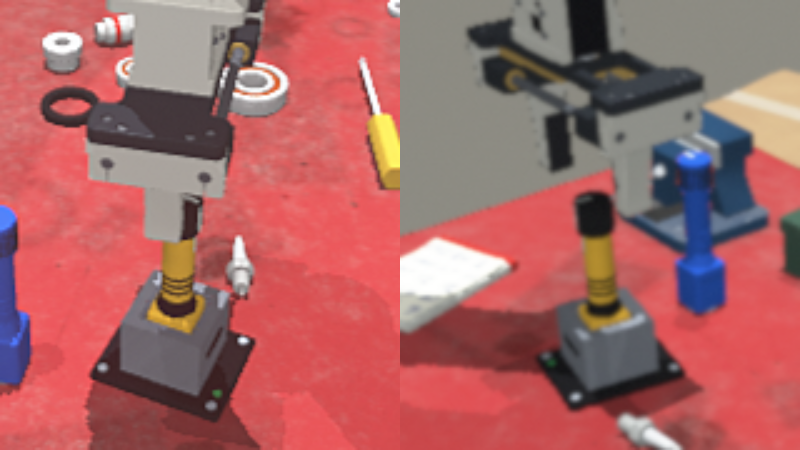

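Run:
```python
from h import *
p,R,o=pose()
ims=[]
for n,(x0,y0) in (("scene",(130,110)),("side",(270,200))):
    s=ctrl.snapshot(n);im=cv2.resize(s["img"][y0:y0+180,x0:x0+160],None,fx=2.5,fy=2.5)
    for d,c in (((0,0,.017),(0,255,0)),((0,.044,.017),(255,0,255)),((0,-.044,.017),(255,255,0)),((0,0,0),(255,255,255))):
        u=(proj(s,p+R.apply(d))-(x0,y0))*2.5; cv2.circle(im,tuple(int(v) for v in u),3,c,-1)
    ims.append(im)
cv2.imwrite("pics/g2.png",np.hstack(ims)); print(o["clock"])
```

```text
4.075
```

View pics/g2.png

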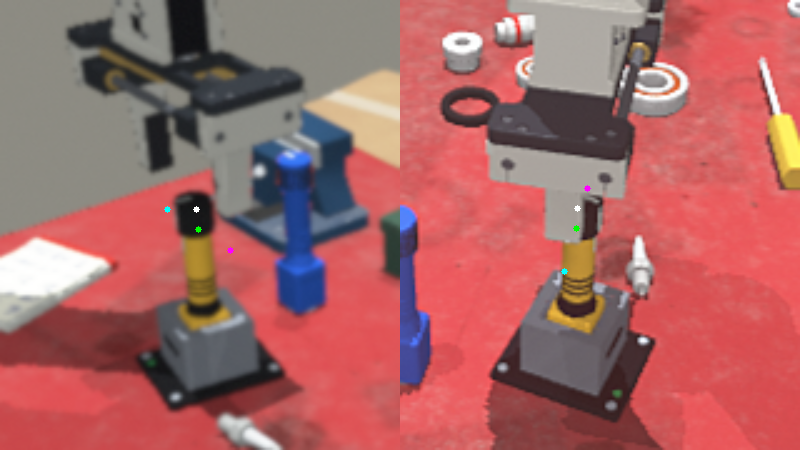

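Run:
```python
from h import *
p,R,o=pose()
ims=[]
s=ctrl.snapshot("wrist");im=s["img"].copy()
for d,c in (((0,0,.017),(0,255,0)),((0,.044,.017),(255,0,255)),((0,-.044,.017),(255,255,0)),((0,0,0),(255,255,255)),((0,.044,-.01),(255,0,0)),((0,.044,-.03),(0,128,255))):
    u=proj(s,p+R.apply(d)); print(u);cv2.circle(im,tuple(int(v) for v in u),4,c,-1)
print(proj(s,(.499,.175,.158)))
cv2.imwrite("pics/g3.png",im); print(o["clock"])
```

```text
[320.6025 276.1766]
[405.2214 276.1969]
[235.9601 276.1562]
[320.6743 289.742 ]
[417.1922 298.859 ]
[428.4715 320.2119]
[322.0564 304.6489]
4.175
```

View pics/g3.png

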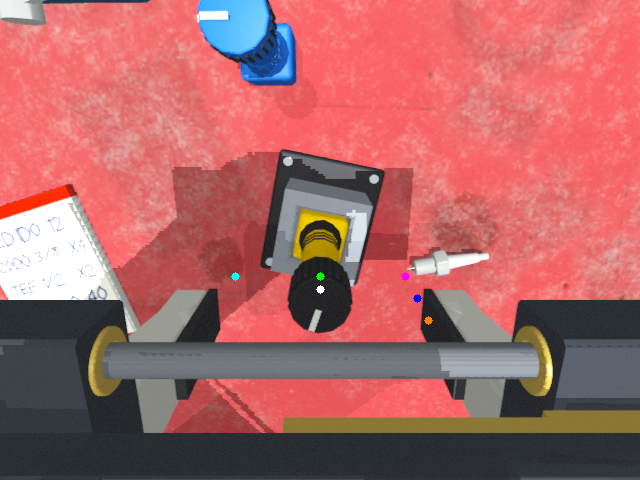

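The open fingertips look 25–35 mm higher than the TCP and tip extent predict, both at (423,290) in the wrist view and in the scene overlay. I'll close to about 50 mm, still clear of the cap, to see whether they move forward as they close.

```bash
python3 -m handwheel '[[0,0,0,0,0,0],[0,0,0,0,0,0],[0,0,0,0,0,0],[0,0,0,0,0,0]]' -0.1
cat > ov.py <<'E'
from h import *
import sys
p,R,o=pose(); g=o["opening"]/2
print(p,o["orientation"],o["opening"],o["clock"],ctrl.tip_extent)
ims=[]
for n,(x0,y0) in (("scene",(130,110)),("side",(270,200))):
    s=ctrl.snapshot(n);im=cv2.resize(s["img"][y0:y0+180,x0:x0+160],None,fx=2.5,fy=2.5)
    for d,c in (((0,0,.017),(0,255,0)),((0,g,.017),(255,0,255)),((0,-g,.017),(255,255,0)),((0,0,0),(255,255,255))):
        u=(proj(s,p+R.apply(d))-(x0,y0))*2.5; cv2.circle(im,tuple(int(v) for v in u),3,c,-1)
    ims.append(im)
s=ctrl.snapshot("wrist");im=s["img"].copy()
for d,c in (((0,g,.017),(255,0,255)),((0,-g,.017),(255,255,0)),((0,0,0),(255,255,255))):
    u=proj(s,p+R.apply(d));cv2.circle(im,tuple(int(v) for v in u),4,c,-1)
ims.append(im[130:400,140:500]); ims[-1]=cv2.resize(ims[-1],(600,450))
cv2.imwrite(f"pics/{sys.argv[1]}.png",cv2.resize(np.hstack(ims),(800,257),interpolation=cv2.INTER_AREA) if len(sys.argv)<3 else np.hstack(ims[:2]))
cv2.imwrite(f"pics/{sys.argv[1]}w.png",im)
E
python3 ov.py k1 2
```

```text
clock: 4.72
tool_pos: [0.4996, 0.1754, 0.1434]
orientation: [180.0, 0.1, 0.1]
force: [0.9, 0.0, 0.0]
opening: 0.053
[0.4996 0.1754 0.1434] [179.9979   0.0625   0.0687] 0.05297153998652188 4.725 0.017
```

View pics/k1.png

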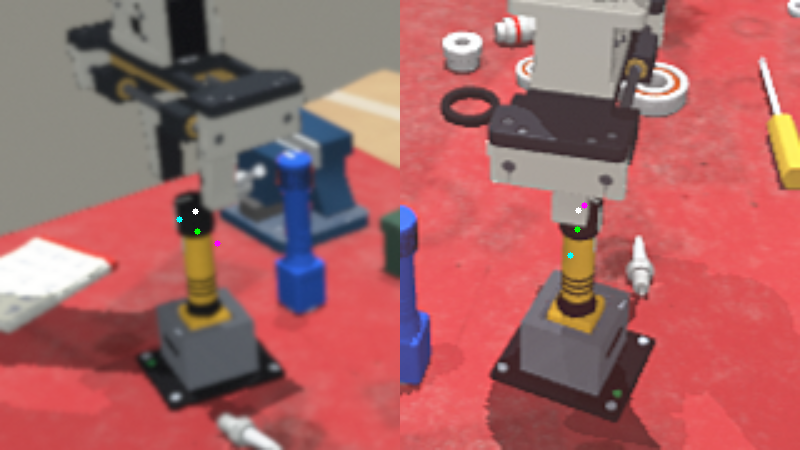

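View pics/k1w.png

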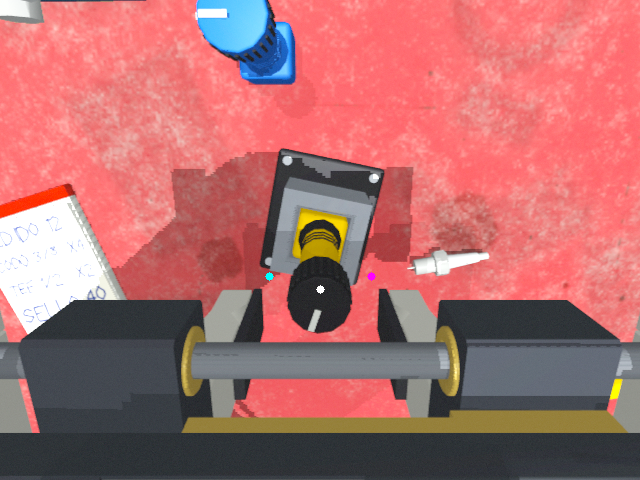

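Run:
```python
from h import *
p,R,o=pose(); s=ctrl.snapshot("wrist")
Rc=np.array(s["R"]);c=-Rc.T@s["t"]
def solve(uv,y):
    d=Rc.T@np.r_[(uv[0]-s["cx"])/s["fx"],(uv[1]-s["cy"])/s["fy"],1]
    C=R.inv().apply(c-p);D=R.inv().apply(d); return C+D*(y-C[1])/D[1]
print(solve((378.5,290),.0265),solve((263,290),-.0265),solve((408,400),.0265))
print("cam in tool",R.inv().apply(c-p),R.inv().apply(Rc[2]))
```

```text
[ 0.0035  0.0265 -0.0081] [ 0.0032 -0.0265 -0.0074] [-0.0028  0.0265 -0.0748]
cam in tool [ 0.0804 -0.0004 -0.1779] [-0.2957  0.0007  0.9553]
```

Both pads move straight in, with no arc, and they still look about 25 mm short: the tip is at (378,290) against a predicted (371,276). At TCP z≈0.128 the pads overlap the cap by about 20 mm whether I trust the stated geometry or the pictures, so I'll grip there.

```bash
python3 -m handwheel '[[0,0,0.007,0,0,0],[0,0,0.0145,0,0,0],[0,0,0.0145,0,0,0]]' -0.1
python3 -m handwheel '[[0,0,0,0,0,0],[0,0,0,0,0,0],[0,0,0,0,0,0],[0,0,0,0,0,0],[0,0,0,0,0,0]]' 1
python3 ov.py k2 2; python3 -c "
from h import *
o=ctrl.get_obs();print(o['force'],o['moment'],o['joint_pos'])"
```

```text
clock: 5.3
tool_pos: [0.4991, 0.175, 0.128]
orientation: [179.9, 0.1, 0.1]
force: [0.2, -0.1, 0.3]
opening: 0.0482
clock: 5.92
tool_pos: [0.4998, 0.1755, 0.1292]
orientation: [-180.0, 0.0, 0.1]
force: [0.0, 0.4, 1.1]
opening: 0.0273
[0.4998 0.1755 0.1292] [-179.9862    0.0366    0.0737] 0.027339837492402444 5.925 0.017
[-0.4462  0.5598  1.9561] [ 0.0248  0.1642 -0.0218] [ 40.5513  10.7229 -23.7641  -0.0405 -55.5328  49.5462]
```

View pics/k2.png

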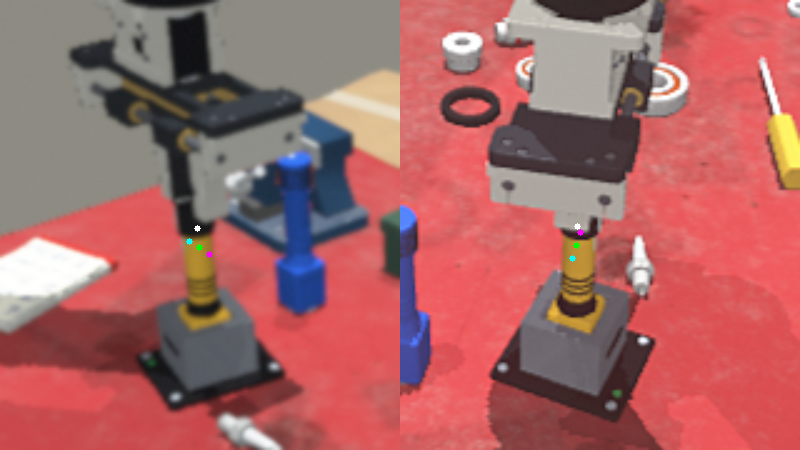

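View pics/k2w.png

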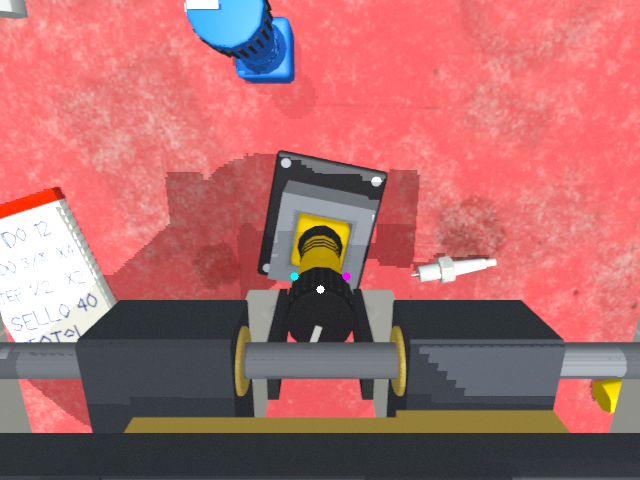

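```bash
python3 -m handwheel '[[0,0,0,0,0,0.06],[0,0,0,0,0,0.16],[0,0,0,0,0,0.26],[0,0,0,0,0,0.36],[0,0,0,0,0,0.46],[0,0,0,0,0,0.56],[0,0,0,0,0,0.66],[0,0,0,0,0,0.76]]' 1
python3 -c "
from h import *
o=ctrl.get_obs();print(o['force'],o['moment'],o['joint_pos'],o['opening'])"
```

```text
clock: 7.08
tool_pos: [0.4995, 0.1751, 0.1291]
orientation: [179.9, 0.0, -43.7]
force: [-1.0, -0.9, 2.6]
opening: 0.0273
[-1.011  -0.8605  2.6167] [-0.399   0.4726  0.0076] [ 40.5423  10.7187 -23.7795  -0.0287 -55.5779   5.8159] 0.02733698826050058
```

```bash
cat > m.py <<'E'
from h import *
o=ctrl.get_obs();print("F",o['force'],"M",o['moment'],o['orientation'],o['opening'],o["clock"])
E
python3 m.py
python3 -m handwheel '[[0,0,0,0,0,0.08],[0,0,0,0,0,0.16],[0,0,0,0,0,0.24]]' 1; python3 m.py
python3 -m handwheel '[[0,0,0,0,0,0.06],[0,0,0,0,0,0.12],[0,0,0,0,0,0.12]]' 1; python3 m.py
python3 -m handwheel '[[0,0,0,0,0,0.05],[0,0,0,0,0,0.1],[0,0,0,0,0,0.1]]' 1; python3 m.py
```

```text
F [-1.011  -0.8605  2.6167] M [-0.399   0.4726  0.0076] [179.9267   0.0312 -43.658 ] 0.02733698826050058 7.075
clock: 7.45
tool_pos: [0.4994, 0.175, 0.1291]
orientation: [179.9, 0.0, -57.4]
force: [-1.5, -0.4, 4.1]
opening: 0.0275
F [-1.5099 -0.4402  4.1122] M [-0.3944  0.6715  0.0236] [179.9091   0.0107 -57.3709] 0.027500367541173052 7.45
clock: 7.82
tool_pos: [0.4995, 0.1751, 0.1291]
orientation: [179.9, 0.0, -64.1]
force: [-1.7, -0.6, 4.1]
opening: 0.0274
F [-1.7153 -0.5668  4.0751] M [-0.3959  0.6796  0.0462] [179.9256   0.0092 -64.0794] 0.02742238500162503 7.825
clock: 8.2
tool_pos: [0.4995, 0.175, 0.1291]
orientation: [179.9, -0.0, -69.7]
force: [-2.2, -2.5, 4.8]
opening: 0.0279
F [-2.1822 -2.4541  4.7625] M [-0.9804  0.9655  0.2855] [179.9117  -0.0168 -69.7171] 0.02794804938606288 8.2
```

```bash
python3 ov.py k3 2
```

```text
[0.4995 0.175  0.1291] [179.9117  -0.0168 -69.7171] 0.02794804938606288 8.2 0.017
```

View pics/k3.png

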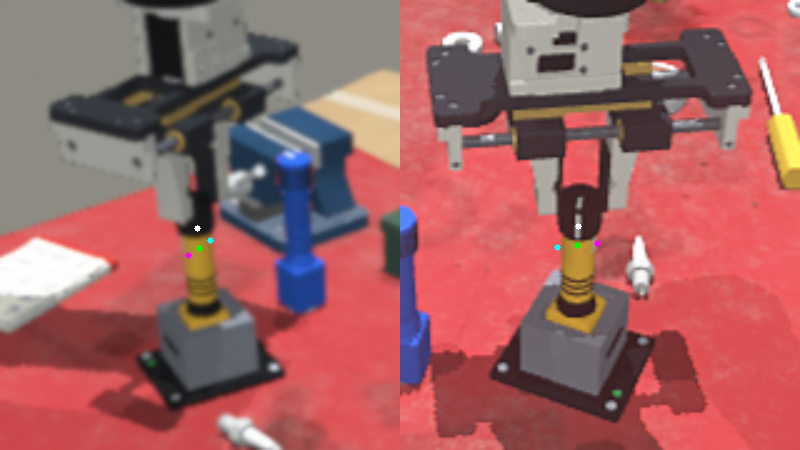

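View pics/k3w.png

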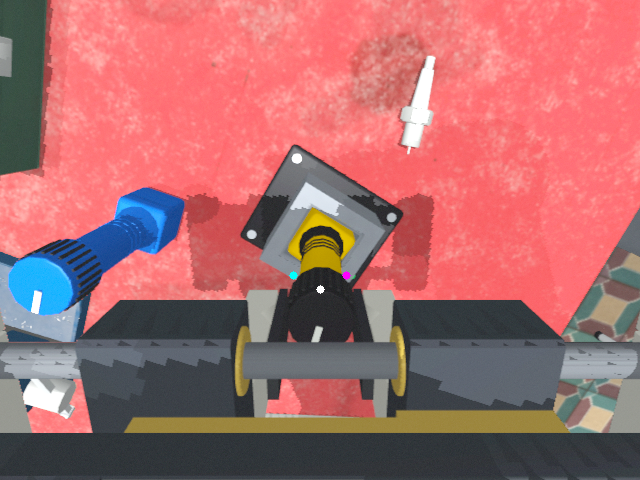

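```bash
python3 -m handwheel '[[0,0,0,0,0,0.04],[0,0,0,0,0,0.04],[0,0,0,0,0,0.04]]' 1; python3 m.py
```

```text
clock: 8.72
tool_pos: [0.4994, 0.1752, 0.1291]
orientation: [179.9, 0.0, -72.0]
force: [-2.6, -0.9, 4.2]
opening: 0.0278
F [-2.6285 -0.8785  4.2067] M [-0.6704  1.1393  0.526 ] [179.9223   0.0001 -71.9784] 0.027785043037349775 8.725
```

```bash
python3 -m handwheel '[[0,0,0,0,0,-0.05],[0,0,-0.012,0,0,-0.05],[0,0,-0.027,0,0,-0.05],[0,0,-0.042,0,0,-0.05],[0,0,-0.057,0,0,-0.05],[0,0,-0.072,0,0,-0.05],[0,0,-0.085,0,0,-0.05],[0,0,-0.085,0,0,-0.05]]' 1; python3 m.py; python3 ov.py k4 2; python3 -c "
from h import *
print(ctrl.get_obs()['joint_pos'])"
```

```text
clock: 9.72
tool_pos: [0.5003, 0.1758, 0.2152]
orientation: [-179.9, 0.1, -69.3]
force: [-0.3, -0.6, -2.3]
opening: 0.0273
F [-0.2517 -0.5516 -2.2669] M [ 0.0111  0.08   -0.0168] [-179.935     0.0541  -69.2561] 0.02734564633622404 9.725
[0.5003 0.1758 0.2152] [-179.935     0.0541  -69.2561] 0.02734564633622404 9.725 0.017
[ 40.5414   6.5811 -16.9085  -0.0612 -66.6113 -19.7848]
```

View pics/k4.png

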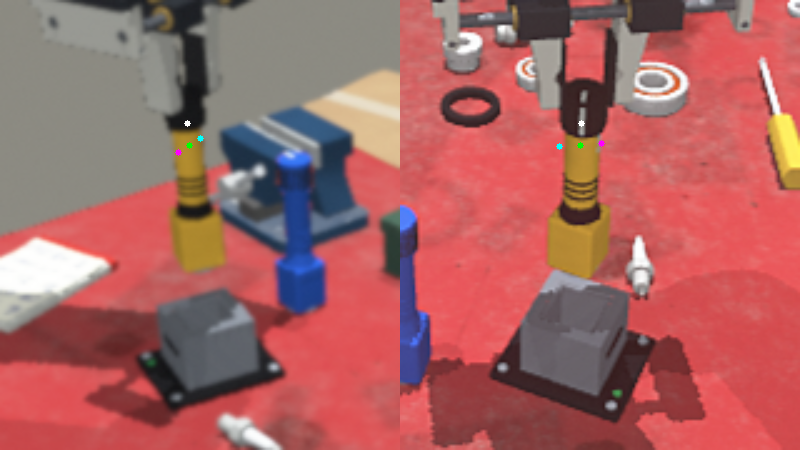

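View pics/k4w.png

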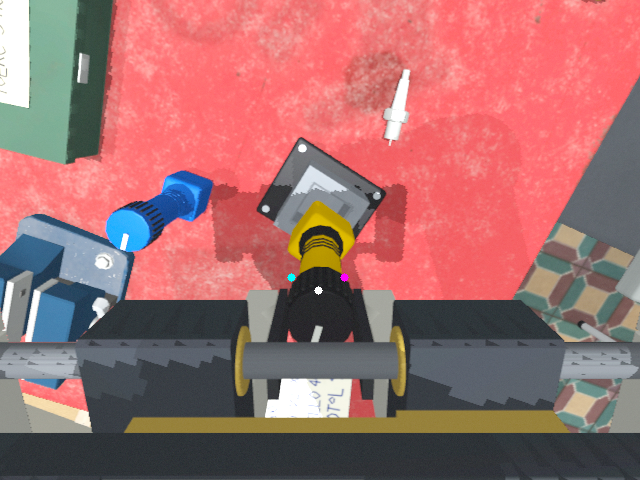

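Run:
```python
from h import *
D=np.array([[-56.14,20.59,.63,.2011,-.6438,.2055],[-17.38,8.35,-5.91,.4551,-.3434,.2817],[5.44,8.53,-3.19,.559,-.1393,.3014],[40.41,4.95,-13.87,.4975,.1717,.2504],[40.55,10.72,-23.76,.4998,.1755,.1292],[40.54,6.58,-16.91,.5003,.1758,.2152]])
A=[];b=[]
for j1,j2,j3,x,y,z in D:
    a,c,p=np.radians([j1,j2,j2-j3]); r=x*np.cos(a)+y*np.sin(a); l=-x*np.sin(a)+y*np.cos(a); print("r,lat",r,l)
    A.append([1,np.sin(c),np.cos(p),np.sin(p),0]);b.append(r)
    A.append([0,np.cos(c),-np.sin(p),np.cos(p),1]);b.append(z)
x,res,rk,sv=np.linalg.lstsq(np.array(A),np.array(b),rcond=None);print(x,rk,sv,np.array(A)@x-b)
```

```text
r,lat 0.6466584465627476 -0.1917094246224065
r,lat 0.5368984703997755 -0.1917800888579975
r,lat 0.5432761733066831 -0.19166765381056577
r,lat 0.49011403246081553 -0.19176906733099222
r,lat 0.4938620423612009 -0.19157393641835366
r,lat 0.4944704406146863 -0.1915847419768023
[ 0.0009  0.6     0.463  -0.0005 -0.1974] 5 [4.2318 3.457  0.2643 0.2216 0.1474] [ 0.0002  0.0004 -0.0003  0.0001 -0.0002  0.0002  0.0006  0.0003  0.
  0.0005 -0.0004 -0.0014]
```

```bash
cat > ik.py <<'E'
from h import *
def fk(q,Lt=.4,d1=None,s4=-1,lat=-.1917):
    j=np.radians(q); d1=-.1974+Lt
    Rm=Ro.from_euler("z",j[0])*Ro.from_euler("y",j[1]-j[2])*Ro.from_euler("x",s4*j[3])*Ro.from_euler("y",-j[4])*Ro.from_euler("x",-j[5])
    M=Rm.as_matrix(); f=M[:,0]
    w=Ro.from_euler("z",j[0]).apply([.001+.6*np.sin(j[1])+.463*np.cos(j[1]-j[2]),lat,d1+.6*np.cos(j[1])-.463*np.sin(j[1]-j[2])])
    # tool z=f ; at zero, tool x = C
    return w+Lt*f, Rm*CONST
CONST=Ro.identity()
q=[40.5414,6.5811,-16.9085,-.0612,-66.6113,-19.7848]
_,R0=fk(q)
CONST=R0.inv()*Ro.from_euler("xyz",[-179.935,.0541,-69.2561],degrees=True)
lo=np.array([-176,-82,-58.2,-173.8,-174.7,-.0]);hi=np.array([176,121.7,71.7,95.5,-.15,173])
lo[5]=-173
def solve(p,R,Lt,s4,q0):
    def f(q):
        P_,R_=fk(q,Lt,s4=s4); return np.r_[(P_-p)*5,(R_.inv()*R).as_rotvec()]
    r=least_squares(f,np.clip(q0,lo+.1,hi-.1),bounds=(lo,hi),x_scale=30); return r.x,np.abs(r.fun).max()
B=np.array([.600,-.190,.007])
def goal(az,dyaw,tilt=45,ext=.115,dist=.1,yaw=-69.26):
    h=np.array([np.cos(np.radians(az)),np.sin(np.radians(az)),0]);t=np.radians(tilt)
    u=h*np.sin(t)+np.array([0,0,np.cos(t)])
    axis=np.cross([0,0,1],h)
    return B+(dist+ext)*u, Ro.from_rotvec(axis*t)*down(yaw+dyaw)
E
python3 - <<'E'
from ik import *
for Lt in (.3,.42):
  for s4 in (-1,1):
    for az in (60,90,120,150,180,-160):
        p,R=goal(az,0); x,e=solve(p,R,Lt,s4,q); print(Lt,s4,az,p,x.round(0),round(e,4))
E
```

```text
0.3 -1 60 [ 0.676  -0.0583  0.159 ] [  23.   37.    9.   26. -100.   -7.] 0.0
0.3 -1 90 [ 0.6   -0.038  0.159] [ 34.  23. -16.  36. -83. -28.] 0.0
0.3 -1 120 [ 0.524  -0.0583  0.159 ] [ 43.   6. -39.  48. -67. -51.] 0.0
0.3 -1 150 [ 0.4683 -0.114   0.159 ] [ 41. -12. -55.  62. -49. -64.] 0.0
0.3 -1 180 [ 0.448 -0.19   0.159] [  1.  -9. -54.  26.  -1.  -6.] 0.0
0.3 -1 -160 [ 0.4571 -0.242   0.159 ] [-22.   3. -42. -75. -29. 107.] 0.0
0.3 1 60 [ 0.676  -0.0583  0.159 ] [  23.   37.    9.  -26. -100.   -7.] 0.0
0.3 1 90 [ 0.6   -0.038  0.159] [ 34.  23. -16. -36. -83. -28.] 0.0
0.3 1 120 [ 0.524  -0.0583  0.159 ] [ 43.   6. -39. -48. -67. -51.] 0.0
0.3 1 150 [ 0.4683 -0.114   0.159 ] [ 41. -12. -55. -62. -49. -64.] 0.0
0.3 1 180 [ 0.448 -0.19   0.159] [  1.  -9. -54. -26.  -1.  -6.] 0.0
0.3 1 -160 [ 0.4571 -0.242   0.159 ] [-22.   3. -42.  75. -29. 107.] 0.0
0.42 -1 60 [ 0.676  -0.0583  0.159 ] [  27.   43.   17.   23. -103.   -9.] 0.0
0.42 -1 90 [ 0.6   -0.038  0.159] [ 40.  27. -13.  33. -84. -34.] 0.0
0.42 -1 120 [ 0.524  -0.0583  0.159 ] [ 55.   8. -43.  43. -69. -61.] 0.0
0.42 -1 150 [ 0.4683 -0.114   0.159 ] [ 56. -17. -58.  47. -60. -65.] 0.0986
0.42 -1 180 [ 0.448 -0.19   0.159] [ -6. -13. -58. -61.  -7.  85.] 0.0582
0.42 -1 -160 [ 0.4571 -0.242   0.159 ] [-33.   5. -47. -80. -35. 121.] 0.0
0.42 1 60 [ 0.676  -0.0583  0.159 ] [  27.   43.   17.  -23. -103.   -9.] 0.0
0.42 1 90 [ 0.6   -0.038  0.159] [ 40.  27. -13. -33. -84. -34.] 0.0
0.42 1 120 [ 0.524  -0.0583  0.159 ] [ 55.   8. -43. -43. -69. -61.] 0.0
0.42 1 150 [ 0.4683 -0.114   0.159 ] [ 56. -17. -58. -47. -60. -65.] 0.0986
0.42 1 180 [ 0.448 -0.19   0.159] [ -6. -13. -58.  61.  -7.  85.] 0.0582
0.42 1 -160 [ 0.4571 -0.242   0.159 ] [-33.   5. -47.  80. -35. 121.] 0.0
```

Run:
```python
from ik import *
p,R=goal(90,0)
p0,R0,o=pose()
g=row(p,R); print(g)
# via: half tilt
v=row((p+p0)/2+[0,0,.05], goal(90,0,tilt=22.5)[1]); print(v)
```

```text
[ 0.235  -0.0188  0.0542 -0.2762  0.7348  0.0006]
[ 0.1175 -0.0093 -0.0229 -0.1371  0.3676  0.0003]
```

```bash
python3 -m handwheel '[[0.01,0,-0.01,-0.01,0.03,0],[0.03,-0.002,-0.018,-0.03,0.08,0],[0.055,-0.004,-0.023,-0.06,0.16,0],[0.085,-0.007,-0.025,-0.1,0.26,0],[0.1175,-0.009,-0.023,-0.137,0.367,0],[0.145,-0.012,-0.015,-0.17,0.45,0],[0.165,-0.013,-0.005,-0.195,0.52,0],[0.175,-0.014,0,-0.207,0.55,0]]' 1; python3 m.py
python3 - <<'E'
from ik import *
p0,R0,o=pose(); print(o["joint_pos"]); print(row(*goal(90,0)))
for Lt in (.3,.35,.4,.45):
  for s in (1,-1):
    P_,R_=fk(o["joint_pos"],Lt,s4=s);print(Lt,s,P_-p0,(R_.inv()*R0).magnitude())
E
```

```text
clock: 10.88
tool_pos: [0.575, 0.0161, 0.2131]
orientation: [166.6, -31.4, -65.4]
force: [-0.3, 0.0, -2.4]
opening: 0.0276
F [-0.3381  0.003  -2.3896] M [ 2.3443  0.1568 -0.0417] [166.5502 -31.379  -65.4176] 0.02756537918857435 10.875
[ 38.4236  17.9554 -21.4576  26.839  -74.9834 -30.375 ]
[ 0.0227 -0.0182  0.075  -0.0681  0.182   0.0012]
0.3 1 [-0.1928  0.2094 -0.0828] 0.935799208666668
0.3 -1 [-0.0302  0.0044 -0.0828] 0.003190376197835305
0.35 1 [-0.2199  0.2157 -0.0743] 0.935799208666668
0.35 -1 [-0.0302 -0.0234 -0.0743] 0.003190376197835305
0.4 1 [-0.2471  0.222  -0.0658] 0.935799208666668
0.4 -1 [-0.0303 -0.0513 -0.0658] 0.003190376197835305
0.45 1 [-0.2742  0.2283 -0.0573] 0.935799208666668
0.45 -1 [-0.0303 -0.0791 -0.0573] 0.003190376197835305
```

```bash
python3 -m handwheel '[[0.005,-0.003,0.012,-0.015,0.04,0],[0.01,-0.007,0.028,-0.03,0.09,0],[0.016,-0.012,0.045,-0.05,0.135,0],[0.02,-0.016,0.06,-0.062,0.165,0],[0.0225,-0.018,0.071,-0.068,0.18,0.001],[0.0225,-0.018,0.075,-0.068,0.182,0.001],[0.0225,-0.018,0.075,-0.068,0.182,0.001],[0.0225,-0.018,0.075,-0.068,0.182,0.001]]' 1; python3 m.py
cat > fin.py <<'E'
from ik import *
import sys
p0,R0,o=pose(); print(p0,o["joint_pos"]); print("todo",row(*goal(90,0)))
z=R0.as_matrix()[:,2]; L=p0+.115*z; print("tilt",np.degrees(np.arccos(-z[2])),"lens",L,"dist",np.linalg.norm(B-L),"miss",np.linalg.norm(np.cross(B-L,z)))
for n in ("scene","side","wrist"):
    s=ctrl.snapshot(n); cv2.imwrite(f"pics/{sys.argv[1]}{n}.png",s["img"])
    print(n,"lens",proj(s,L),"cap top",proj(s,p0-.029*z),"B",proj(s,B))
E
python3 fin.py f1
```

```text
clock: 11.88
tool_pos: [0.5999, -0.0368, 0.1603]
orientation: [160.8, -41.2, -62.0]
force: [-0.5, -0.3, -2.4]
opening: 0.0276
F [-0.5265 -0.2975 -2.4011] M [ 2.8936  0.0917 -0.0455] [160.8374 -41.2469 -62.0386] 0.0276276120634211 11.875
[ 0.5999 -0.0368  0.1603] [ 35.7934  25.2269 -27.6865  37.1454 -71.3803 -38.33  ]
todo [-0.     -0.0001  0.0017 -0.0035  0.0034 -0.0017]
tilt 44.74759218384969 lens [ 0.6002 -0.1177  0.0786] dist 0.10171759341316657 miss 0.000981854686546799
scene lens [354.0354 269.183 ] cap top [315.4871 196.5676] B [381.8367 321.2145]
side lens [320.3723 220.0429] cap top [310.1806 202.7574] B [326.3229 229.4631]
wrist lens [320.3012 225.4279] cap top [320.1572 317.4664] B [321.0148 197.7516]
```

Run:
```python
import cv2,numpy as np
a=cv2.imread("pics/f1scene.png");b=cv2.imread("pics/f1side.png")
cv2.imwrite("pics/f1z.png",np.hstack([cv2.resize(a[170:350,290:450],None,fx=2.5,fy=2.5,interpolation=2),cv2.resize(b[120:300,250:410],None,fx=2.5,fy=2.5,interpolation=2)]))
```

```text
(no output)
```

View pics/f1z.png

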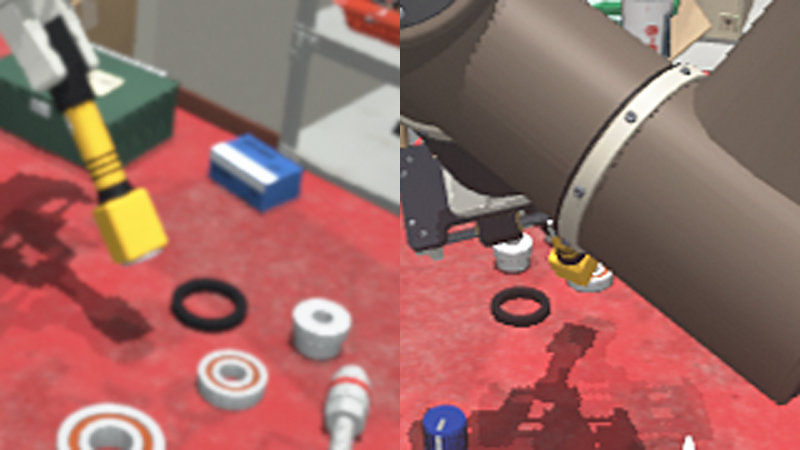

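View pics/f1wrist.png

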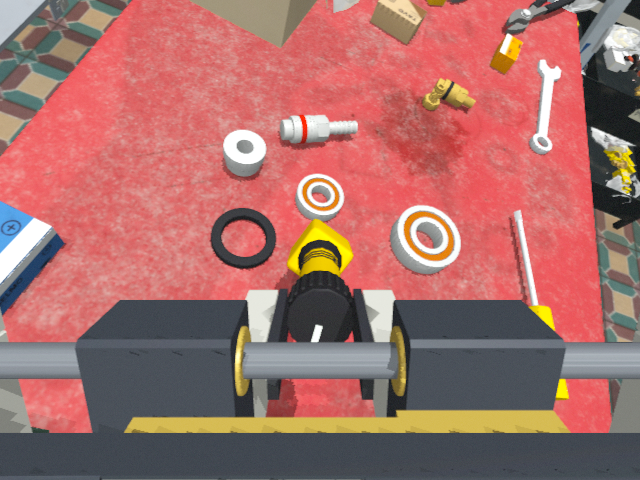

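View pics/f1scene.png

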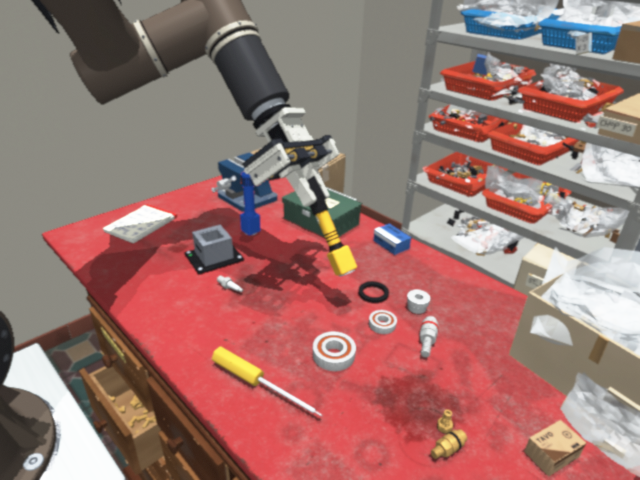

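The torch has sagged a little in the grip. Its lens end shows at about (345,270) in the scene view, where (354,269) was predicted. I'll fit the sag angle with a wireframe overlay.

```bash
cat > wf.py <<'E'
from ik import *
def torch(p0,R0,s,sx=0,piv=.13,ext=.115,stand=-11,yaw0=-69.26):
    # torch frame in tool frame: upright: torch z=-tool z
    Rt=down(yaw0).inv()*Ro.from_euler("z",stand,degrees=True)
    S=Ro.from_euler("yx",[s,sx],degrees=True)
    pv=np.array([0,0,ext-piv])
    def X(q): # torch coords->world
        q=np.atleast_2d(q); t=Rt.apply(q)+[0,0,ext]
        return p0+R0.apply(pv+S.apply(t-pv))
    return X
def draw(s,im,X,k,o,col):
    pr=lambda Q:np.array([(proj(s,x)-o+.5)*k-.5 for x in X(Q)]).round().astype(np.int32)
    a=.017
    sq=np.array([[a,a,0],[a,-a,0],[-a,-a,0],[-a,a,0]])
    for z in (0,.046): cv2.polylines(im,[pr(sq+[0,0,z])],True,col,1,cv2.LINE_AA)
    for c in sq: cv2.polylines(im,[pr([c,c+[0,0,.046]])],False,col,1,cv2.LINE_AA)
    th=np.linspace(0,2*np.pi,40)
    for r,z in ((.0115,.057),(.0115,.116),(.0145,.116),(.0145,.144)):
        cv2.polylines(im,[pr(np.c_[r*np.cos(th),r*np.sin(th),0*th+z])],True,col,1,cv2.LINE_AA)
def panel(s,x0,y0,w,h,k,X,col):
    im=cv2.resize(s["img"][y0:y0+h,x0:x0+w],None,fx=k,fy=k,interpolation=2); draw(s,im,X,k,np.array([x0,y0]),col); return im
E
python3 - <<'E'
from wf import *
p0,R0,o=pose(); a=ctrl.snapshot("scene");w=ctrl.snapshot("wrist")
rows=[]
for s in (0,-8,8):
    X=torch(p0,R0,s)
    rows.append(np.vstack([panel(a,295,190,66,85,4,X,(255,0,255)),panel(w,270,210,66*1,60,4,X,(255,0,255))[:, :264]]))
cv2.imwrite("pics/wf1.png",np.hstack(rows))
E
```

```text
(no output)
```

View pics/wf1.png

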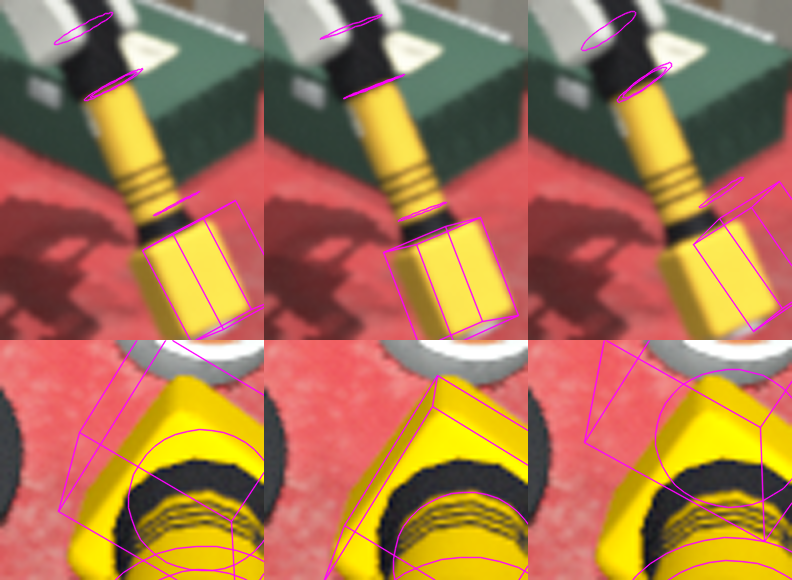

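Run:
```python
from wf import *
p0,R0,o=pose(); a=ctrl.snapshot("scene");w=ctrl.snapshot("wrist"); print(o["clock"])
rs=[]
for s,e in ((-8,.115),(-9.5,.118),(-11,.118)):
    X=torch(p0,R0,s,ext=e,piv=.128)
    rs.append(np.vstack([panel(a,315,220,44,56,6,X,(255,0,255)),panel(w,282,210,66,62,4,X,(255,0,255))]))
cv2.imwrite("pics/wf2.png",np.hstack(rs))
```

```text
12.125
```

View pics/wf2.png

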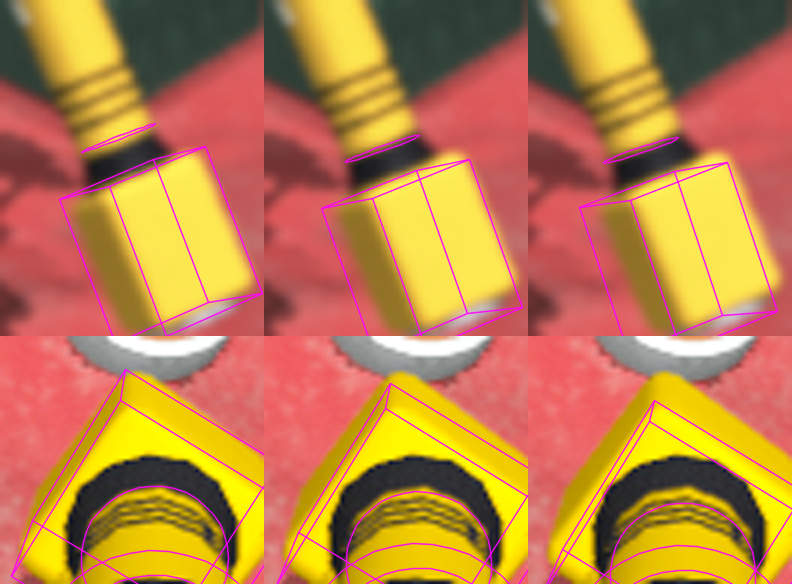

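```bash
cat > sil.py <<'E'
from wf import *
from scipy.optimize import minimize
K=4
def setup(s,x0,y0,w,h):
    im=cv2.resize(s["img"][y0:y0+h,x0:x0+w],None,fx=K,fy=K,interpolation=2)
    hsv=cv2.cvtColor(im,cv2.COLOR_BGR2HSV); m=cv2.inRange(hsv,(18,110,50),(34,255,255))
    n,l,st,_=cv2.connectedComponentsWithStats(cv2.morphologyEx(m,cv2.MORPH_OPEN,np.ones((3,3))))
    m=np.isin(l,[i for i in range(1,n) if st[i,4]>150]).astype(np.uint8)
    return s,im,m,np.array([x0,y0])
th=np.linspace(0,2*np.pi,32)
def cyl(r1,z1,r2,z2): return np.r_[np.c_[r1*np.cos(th),r1*np.sin(th),0*th+z1],np.c_[r2*np.cos(th),r2*np.sin(th),0*th+z2]]
a=.017;box=np.array([[x,y,z] for x in(a,-a) for y in(a,-a) for z in(0,.046)])
def masks(v,X,order):
    s,im,m,o=v; out=np.zeros(m.shape,np.uint8)
    parts={"h":(box,1),"t":(cyl(.0165,.046,.0115,.057),2),"b":(cyl(.0115,.057,.0115,.116),1),"c":(cyl(.0145,.116,.0145,.144),2)}
    for k in order:
        Q,c=parts[k]; pr=np.array([(proj(s,x)-o+.5)*K-.5 for x in X(Q)]).astype(np.float32)
        cv2.fillConvexPoly(out,cv2.convexHull((pr*8).round().astype(np.int32)),c,shift=3)
    return out
def cost(v,X,order):
    o=masks(v,X,order); m=v[2]; val=o!=2
    return ((o==1)!=(m==1))[val].sum()
def fit(views,p0,R0,x0=(-8.5,0,117,-11),piv=.128,ext0=None):
    f=lambda x:sum(cost(v,torch(p0,R0,x[0],sx=x[1],ext=x[2]/1000,stand=x[3],piv=piv),od) for v,od in views)
    r=minimize(f,x0,method="Nelder-Mead",options=dict(initial_simplex=np.array([x0]+[np.array(x0)+d for d in np.diag([3,3,4,8.])]),maxiter=250)); return r.x,r.fun,f
def report(x,p0,R0,piv=.128):
    X=torch(p0,R0,x[0],sx=x[1],ext=x[2]/1000,stand=x[3],piv=piv); L=X([0,0,0])[0];T=X([0,0,.144])[0];d=(L-T)/.144
    print("fit",x,"lens",L,"dir",d,"tilt",np.degrees(np.arccos(-d[2])),"dist",np.linalg.norm(B-L),"miss mm",1e3*np.linalg.norm(np.cross(B-L,d)), "B-L dir",(B-L)/np.linalg.norm(B-L)); return L,d
E
cat > runfit.py <<'E'
from sil import *
import sys
p0,R0,o=pose(); print(p0,o["orientation"],o["clock"])
a=ctrl.snapshot("scene");w=ctrl.snapshot("wrist")
L0=p0+.115*R0.as_matrix()[:,2]; u=proj(a,L0).astype(int)
va=setup(a,max(0,u[0]-65),u[1]-90,100,115); vw=setup(w,275,200,90,85)
for nm,vs in (("both",[(va,"ctbh"),(vw,"htbc")]),("scene",[(va,"ctbh")]),("wrist",[(vw,"htbc")])):
    x,c,f=fit(vs,p0,R0); print(nm,c); report(x,p0,R0)
    if nm=="both": xb=x
ims=[]
for v,od in ((va,"ctbh"),(vw,"htbc")):
    im=v[1].copy(); o_=masks(v,torch(p0,R0,xb[0],sx=xb[1],ext=xb[2]/1000,stand=xb[3],piv=.128),od)
    cs,_=cv2.findContours((o_==1).astype(np.uint8),0,2); cv2.drawContours(im,cs,-1,(255,0,255),1)
    cs,_=cv2.findContours(v[2],0,2); cv2.drawContours(im,cs,-1,(255,255,0),1); ims.append(cv2.copyMakeBorder(im,0,460-im.shape[0],0,0,0))
cv2.imwrite(f"pics/{sys.argv[1]}.png",np.hstack(ims))
E
python3 runfit.py sf1
```

```text
[ 0.5996 -0.037   0.1598] [160.7451 -41.2575 -61.9795] 12.225
both 6164.0
fit [ -7.8194   0.2755 115.7273 -16.4915] lens [ 0.5942 -0.106   0.0668] dir [-0.0423 -0.6065 -0.794 ] tilt 37.43976102832384 dist 0.10333603769363392 miss mm 32.05294511230035 B-L dir [ 0.056  -0.8134 -0.5791]
scene 1745.0
fit [ -5.8306  -2.4181 114.4458 -29.2494] lens [ 0.5902 -0.1098  0.0718] dir [-0.0738 -0.6434 -0.762 ] tilt 40.360348680641586 dist 0.1036226622000641 miss mm 26.024413434825334 B-L dir [ 0.0948 -0.7742 -0.6258]
wrist 2755.0
fit [ -8.1032   0.3106 119.3966 -15.2987] lens [ 0.5941 -0.108   0.0639] dir [-0.0434 -0.6026 -0.7969] tilt 37.166033362078565 dist 0.09993215814510392 miss mm 32.66050453171406 B-L dir [ 0.0593 -0.8202 -0.569 ]
```

View pics/sf1.png

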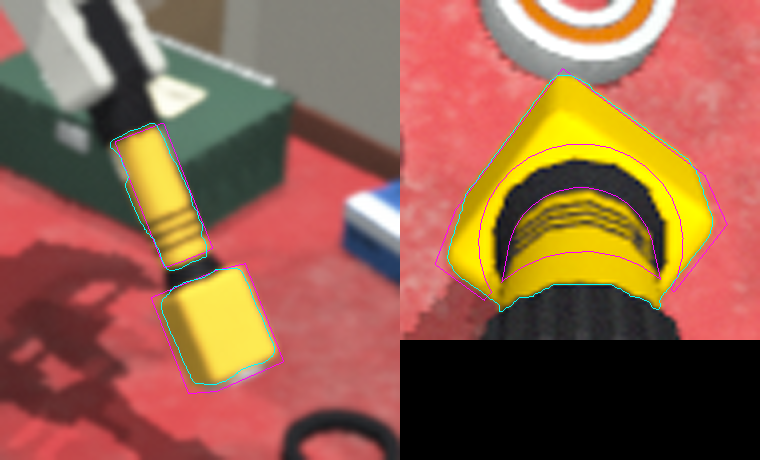

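```bash
cat > corr.py <<'E'
from ik import *
import sys
def corr(L,d,p0,R0,tilt=45,az=90,dist=.1):
    h=np.array([np.cos(np.radians(az)),np.sin(np.radians(az)),0]);t=np.radians(tilt)
    ds=-(h*np.sin(t)+np.array([0,0,np.cos(t)]))
    Rr=Ro.from_rotvec(np.cross(d,ds)/np.linalg.norm(np.cross(d,ds))*np.arccos(d@ds))
    Ls=B-dist*ds
    p=Ls+Rr.apply(p0-L); return p,Rr*R0
E
python3 - <<'E'
from corr import *
p0,R0,o=pose()
L=np.array([.5942,-.106,.0668]);d=np.array([-.0423,-.6065,-.794]);d/=np.linalg.norm(d)
p,R=corr(L,d,p0,R0); print(p,row(p,R))
E
```

```text
[ 0.6005 -0.0385  0.1607] [ 0.002  -0.0002  0.0003 -0.0073  0.1394 -0.0003]
```

```bash
python3 -m handwheel '[[0,0,0,-0.001,0.02,0],[0.001,0,0,-0.003,0.05,0],[0.001,0,0,-0.005,0.09,0],[0.002,0,0,-0.007,0.12,0],[0.002,0,0,-0.007,0.139,0],[0.002,0,0,-0.007,0.139,0],[0.002,0,0,-0.007,0.139,0],[0.002,0,0,-0.007,0.139,0]]' 1; python3 runfit.py sf2
```

```text
clock: 13.32
tool_pos: [0.6004, -0.0384, 0.1611]
orientation: [157.5, -48.7, -58.0]
force: [0.3, -0.1, -2.3]
opening: 0.0279
[ 0.6004 -0.0384  0.1611] [157.5313 -48.6918 -58.0118] 13.325
both 6052.0
fit [ -8.9304   0.443  114.5637 -17.3293] lens [ 0.5993 -0.1165  0.077 ] dir [-0.0041 -0.6928 -0.7211] tilt 43.85293714115167 dist 0.10153425620556934 miss mm 4.645840321547621 B-L dir [ 0.0065 -0.7242 -0.6896]
scene 1903.0
fit [-10.1759   2.3982 114.0027 -28.0852] lens [ 0.6023 -0.113   0.0746] dir [ 0.0196 -0.669  -0.743 ] tilt 42.014260748575225 dist 0.10247586304893466 miss mm 12.785326650460178 B-L dir [-0.0229 -0.7516 -0.6593]
wrist 2898.0
fit [ -9.2706   0.4075 117.8098 -15.2866] lens [ 0.5991 -0.1185  0.0746] dir [-0.0068 -0.6889 -0.7248] tilt 43.54791864636849 dist 0.09834511787525735 miss mm 5.4642936955945185 B-L dir [ 0.0088 -0.7266 -0.687 ]
```

View pics/sf2.png

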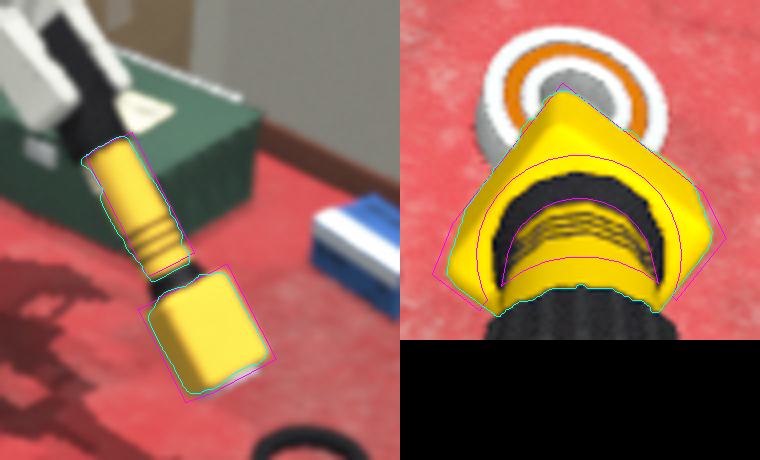

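```bash
python3 - <<'E'
s=open('sil.py').read()
s=s.replace("def masks","c_=.004;b_=a-c_\nbox=np.array([[x,y,z] for z in(.003,.043) for x,y in((a,b_),(a,-b_),(-a,b_),(-a,-b_),(b_,a),(-b_,a),(b_,-a),(-b_,-a))]+[[x,y,z] for z in (0,.046) for x in(.014,-.014) for y in(.014,-.014)])\ndef masks",1)
open('sil.py','w').write(s)
E
python3 -m handwheel '[[0,0,0,0,0,0],[0,0,0,0,0,0],[0,0,0,0,0,0],[0,0,0,0,0,0],[0,0,0,0,0,0],[0,0,0,0,0,0],[0,0,0,0,0,0],[0,0,0,0,0,0]]' 1; python3 runfit.py sf3
```

```text
clock: 14.42
tool_pos: [0.6003, -0.0384, 0.1609]
orientation: [157.5, -48.7, -58.0]
force: [0.1, 0.1, -1.8]
opening: 0.0275
[ 0.6003 -0.0384  0.1609] [157.474  -48.7047 -57.9552] 14.425
both 3901.0
fit [ -8.557    0.3997 113.4011 -14.9525] lens [ 0.5994 -0.1162  0.0781] dir [-0.0026 -0.6978 -0.7163] tilt 44.24808807981035 dist 0.10252536420744153 miss mm 3.3843714120575195 B-L dir [ 0.0062 -0.7202 -0.6938]
scene 1985.0
fit [-11.6466   4.6581 113.1966 -16.9225] lens [ 0.6056 -0.1086  0.0718] dir [ 0.0462 -0.6402 -0.7668] tilt 39.928304188924116 dist 0.10416221517766354 miss mm 23.343089132718408 B-L dir [-0.0538 -0.7812 -0.622 ]
wrist 1636.0
fit [ -8.3024   0.3618 111.3389 -15.6026] lens [ 0.5994 -0.1149  0.0798] dir [-0.0017 -0.7009 -0.7133] tilt 44.499345482356794 dist 0.10455637388163197 miss mm 2.6496589347872024 B-L dir [ 0.0058 -0.718  -0.6961]
```

View pics/sf3.png

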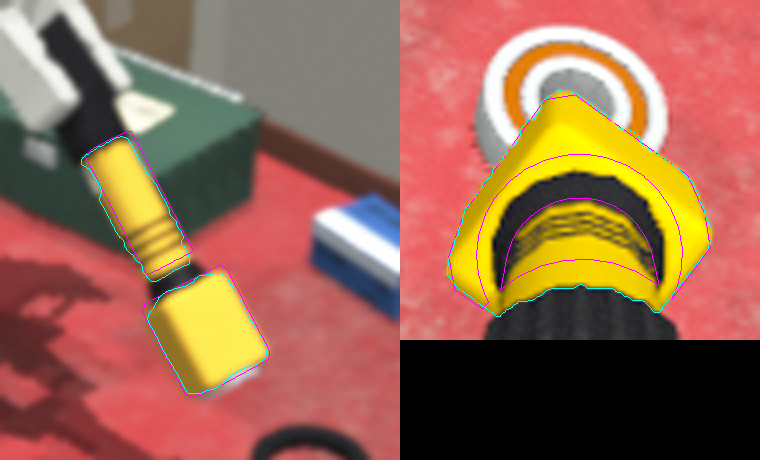

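Run:
```python
from corr import *
p0,R0,o=pose()
L=np.array([.5994,-.1163,.0779]);d=np.array([-.0026,-.6978,-.7163]);d/=np.linalg.norm(d)
p,R=corr(L,d,p0,R0,dist=.1005); print(p,row(p,R))
```

```text
[ 0.6006 -0.04    0.1601] [ 0.0003 -0.0001  0.0018 -0.0022  0.0132 -0.0002]
```

```bash
python3 -m handwheel '[[0,0,0.001,-0.001,0.007,0],[0,0,0.0017,-0.002,0.014,0],[0,0,0.0017,-0.002,0.014,0],[0,0,0.0017,-0.002,0.014,0],[0,0,0.0017,-0.002,0.014,0],[0,0,0.0017,-0.002,0.014,0],[0,0,0.0017,-0.002,0.014,0],[0,0,0.0017,-0.002,0.014,0]]' 1; python3 runfit.py sf4; python3 fin.py f4 | tail -3
```

```text
clock: 15.52
tool_pos: [0.6004, -0.0398, 0.1599]
orientation: [157.0, -49.4, -57.5]
force: [-0.0, 0.6, -1.6]
opening: 0.0274
[ 0.6004 -0.0398  0.1599] [157.0034 -49.4429 -57.4839] 15.525
both 3861.0
fit [ -8.7369   0.3332 113.8676 -15.7093] lens [ 0.5995 -0.1188  0.0777] dir [-0.0017 -0.7058 -0.7084] tilt 44.89174305613561 dist 0.10031905188933765 miss mm 0.8709805767248417 B-L dir [ 0.0048 -0.7098 -0.7044]
scene 1717.0
fit [ -9.9283   2.0256 113.1993 -22.1766] lens [ 0.602  -0.1155  0.0754] dir [ 0.0181 -0.6842 -0.729 ] tilt 43.19411966707049 dist 0.10117389319013198 miss mm 8.419676110904545 B-L dir [-0.02   -0.7363 -0.6764]
wrist 1605.0
fit [ -8.3921   0.394  111.4967 -14.9879] lens [ 0.5998 -0.1174  0.0796] dir [ 0.0014 -0.7095 -0.7047] tilt 45.19295212060708 dist 0.10266190766031232 miss mm 0.3075469080342255 B-L dir [ 0.0019 -0.7074 -0.7068]
scene lens [362.6698 265.5885] cap top [315.1787 198.5819] B [381.8367 321.2145]
side lens [319.3836 212.0821] cap top [310.5929 204.3266] B [326.3229 229.4631]
wrist lens [320.2807 225.5376] cap top [320.1625 317.5946] B [318.6362 232.7684]
```

View pics/f4scene.png

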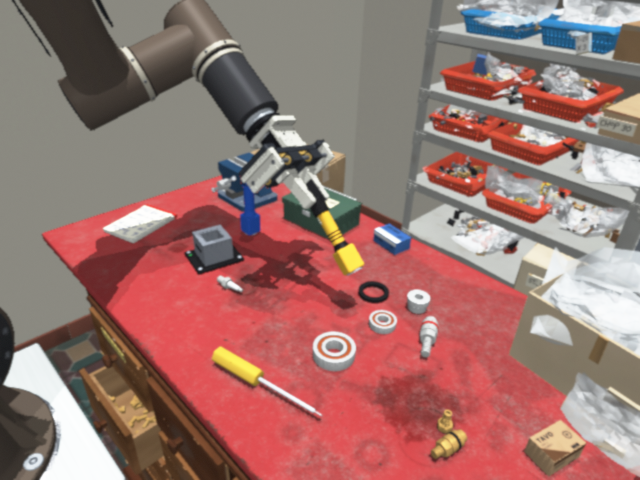

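View pics/f4wrist.png

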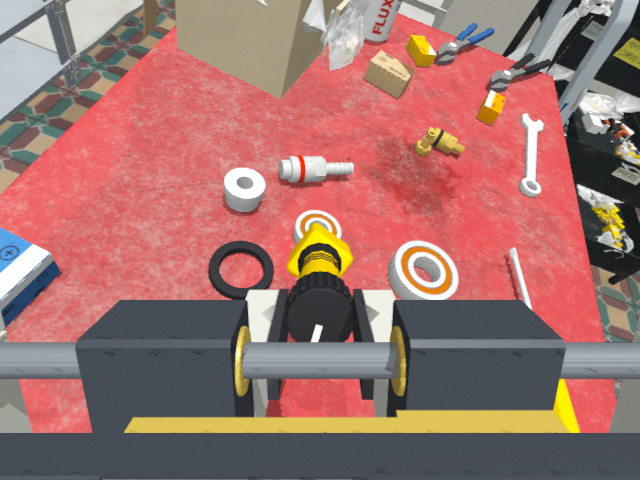

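Run:
```python
import cv2
a=cv2.imread("pics/f4scene.png")
im=cv2.resize(a[190:340,300:410],None,fx=5,fy=5,interpolation=2); im=im
cv2.imwrite("pics/f4z.png",cv2.resize(im,(440,600)))
```

```text
(no output)
```

View pics/f4z.png

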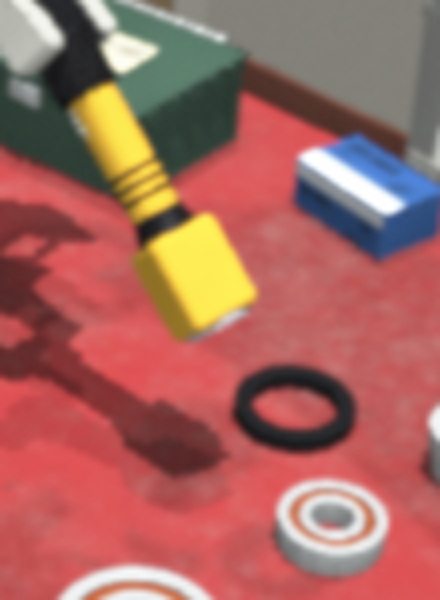

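View pics/sf4.png

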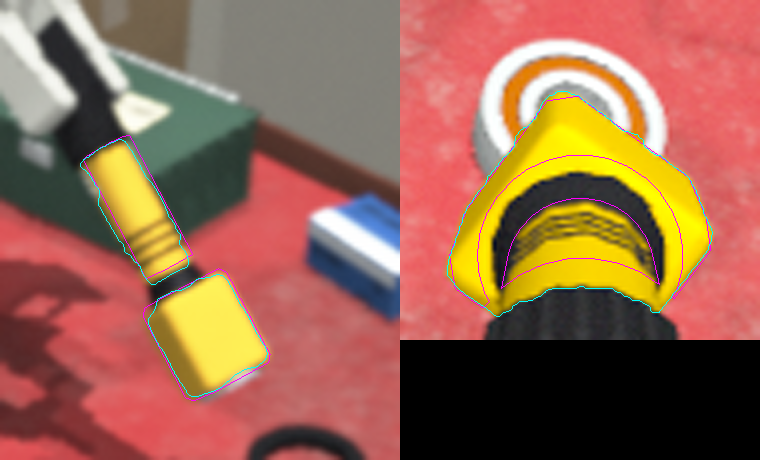

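```bash
python3 -m handwheel '[[0,0,0,0,0,0],[0,0,0,0,0,0],[0,0,0,0,0,0],[0,0,0,0,0,0],[0,0,0,0,0,0],[0,0,0,0,0,0]]' 1; python3 runfit.py sf5
```

```text
clock: 16.52
tool_pos: [0.6004, -0.0398, 0.1599]
orientation: [157.0, -49.4, -57.5]
force: [-0.1, 0.6, -2.0]
opening: 0.0277
[ 0.6004 -0.0398  0.1599] [156.9985 -49.4434 -57.4787] 16.525
both 3813.0
fit [ -8.635    0.3853 113.3477 -15.8409] lens [ 0.5997 -0.1185  0.0781] dir [-0.0003 -0.7067 -0.7075] tilt 44.97085403223045 dist 0.10081150198671228 miss mm 0.4889319037131507 B-L dir [ 0.0033 -0.7091 -0.7051]
scene 1664.0
fit [-10.2466   2.3539 113.5026 -23.2989] lens [ 0.6024 -0.1151  0.0746] dir [ 0.0214 -0.6789 -0.7339] tilt 42.78720514794316 dist 0.10094510609941515 miss mm 10.171389212115178 B-L dir [-0.0242 -0.7421 -0.6698]
wrist 1573.0
fit [ -8.273    0.3802 110.8588 -15.3807] lens [ 0.5998 -0.1171  0.0801] dir [ 0.0019 -0.7109 -0.7033] tilt 45.31135642151037 dist 0.1032737709107885 miss mm 0.6894264052964982 B-L dir [ 0.0017 -0.7062 -0.708 ]
```

Nothing has changed after another second of holding, so I'm handing the job in.

```bash
python3 -c "
from plant import ctrl
print(ctrl.close_job())"
```

```text
the job is handed in; nothing more can be done
None
```

I handed the job in at about 16.6 s. The torch was switched on in its stand, drawn straight up and out, and is now held still, slanting lens-down at the bearing.

- **Switching on:** I turned the cap about 72° clockwise. The twisting moment rose from about 0.05 to 0.53 N m, which I took as the stop. I then eased back about 3° before lifting. I estimate the cap was still against the stop, but I could not compare the white lines afterwards to confirm it.
- **Final pose:** A fit using both the scene and wrist cameras gives a tilt of 45.0° and the lens 10.1 cm from the bearing's middle. The beam line misses that middle by about 0.5 mm. A second fit one second later showed no change.
- **Bearing and other parts:** The arm did not touch the bearing or any other part, and all are still in place in the last pictures.

**Checks that disagreed:**
- **Fingertips:** They looked about 25 mm shorter in the pictures than the stated geometry, so I gripped at a height that works either way.
- **Sag:** The torch sagged about 8.5° in the grip when tipped. I corrected for this by turning the tool further.
- **Scene camera alone:** It gives a tilt of about 43° and a miss of about 10 mm. I gave this less weight because that fit is poorly determined on its own. The wrist camera alone gives 45.3°, 10.3 cm and a miss of 0.7 mm.

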